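# Index the resin panel turntable to its next hole

## Robot

A 6-joint arm with a two-finger parallel gripper is mounted at the origin on the work surface. World frame = base frame: x ahead of the robot, y to its left, z up, the work surface at z = 0. Lengths are in m, angles in rad, forces in N, time in s.
With the tool pointing down it reaches from about 0.4 to 0.825 m from the base axis. Payload 7 kg.
Tool frame: the origin (TCP) lies at the very end of the fingers, on their centre line; the grasp point (between the pads) lies 19 mm behind it; z points along the fingers, y is the line along which they close (so a half turn about z gives the same grasp; the last joint's range is limited). The gripper opens to 88 mm and grips with 3 to 60 N. Pads are 19 mm wide; open, the fingers measure 130 mm over their backs; the gripper's body (78 mm by 193 mm) begins 47 mm behind the grasp point.
Start: joints at [1.634, 0.359, 0.012, 0, -1.224, -0.288], TCP at [0.15, 0.658, 0.227] pointing down, gripper open.
Joint ranges: [-3.07, 3.07], [-1.43, 2.12], [-1.02, 1.25], [-3.03, 1.67], [-3.05, -0], [-3.03, 3.03]. Speed limits (rad/s): [2.39, 2.39, 3.01, 3.14, 3.14, 3.14].

## Interface

Orientations are given as [roll, pitch, yaw] about the fixed x, y, z axes, in that order (R = Rz(yaw) Ry(pitch) Rx(roll)).
In Python, from station import arm gives the robot as it stands. The module is installed in compiled form; this text tells all that it offers.
- The arm moves only by the shell command python3 -m crank 'ROWS' [FORCE]. ROWS is JSON, a list of rows, each an object of numbers: "dx", "dy", "dz": the shift along the world's x, y, z in m; "twist": the turn about the world's z in degrees; "grip": the opening, from -1 (shut) to 1 (fully open). A call has exactly 5 rows; each row is the pose to reach, as a shift and turn from the pose commanded when the call began; what a row does not reach only later rows make up. A row lasts 1/12 s, in which the tool goes at most 41.7 mm and 7.16 degrees, less where a joint would pass 70% of its speed; a pose out of reach is approached as far as the arm can. A call with a gripper value outside its range is refused whole. The fingers move at their own pace and stop on an object; FORCE is the grip in N (left out, the last holds). Time passes only in rows, so rows that repeat a pose let the fingers close, or fill a call up. It gives the time, the measured TCP pose, the force, the opening and the grip force at its end, in the units of the state.
- arm.get_state(): the state, without advancing time (a new reading comes with each control period).
- arm.grab_frame(name): name is "side" or "top" or "wrist"; returns the picture (400x640x3 uint8, red, green, blue); there is no depth.
- arm.get_calibration(name): a dict with "fx", "fy", "cx", "cy" (pixels), "cam_to_world" (4x4, takes a point from camera to world coordinates); the wrist camera has in their place "tool_from_camera" (4x4, takes a point from camera to tool coordinates, whose origin is the TCP and whose axes are the flange's). Camera axes: x right, y down, z forward; pixel columns grow to the right and rows downward; lengths in m; the calibration is good to about 2 mm. A picture is of the moment at which its call begins: read the wrist's pose just before it. get_calibration takes no time and is no camera call.
- arm.job_done(): hands the job in; it is judged then, once.
The state is a dict: "t": time; "q": joint angles; "qd": joint speeds; "joint_efforts": joint torques, N m; "eef_pos": TCP position; "ee_rot": TCP orientation; "force": force on the tool from outside, world axes, zero at the start; "moment": the same for the moment, N m; "width": finger opening in m; "gripper_force": force on a finger pad.
Only numpy, scipy, OpenCV 4.12 (cv2) and the standard library are available. Lean on these libraries where they do the work, as an engineer would, in place of code of your own. Each camera call takes 0.05 s, during which the arm holds its last target. There are 200 camera calls.

## Task

Bring the panel round for the next pour: pull the turntable's spring index pin up clear of its hole, turn the table counter-clockwise (seen from above) by that knob, and let the pin drop fully home in the very next hole by its own spring, then let go. The holes are not evenly spaced, so feel for the next one. Be gentle: never jam the pin against the hole or the plate with more than about 3 kg of force, and leave the things lying around alone.

Things in the scene. Friction and masses are not known exactly. Their poses are not given: they have to be found in the camera images.
- base: index base of the turntable, fixed to the bench: round metal plate 344 mm across, top face 34 mm above the bench; origin on the turning axis at bench level, z up; at the start the pin sits in a hole straight along its +x axis. A circular slot 12 mm wide, 140 mm mean radius, is cut in the top face and filled flush by flat steel shoes; the gaps between shoes are the index holes
- plate (a point): centre of the plate's top face, on the turning axis. Index holes: 12 x 12 mm, 14 mm deep, 140 mm from here. The shoes are adjustable and set unevenly: counter-clockwise seen from above, the next hole lies 36 to 60 degrees on from the pin's first hole, the one after it 34 degrees further. Where exactly is not listed: see it or feel for it
- wheel (a joint): angle of the turntable on the base, rad: 0 at the start, grows counter-clockwise seen from above. A 224 mm grey disc (top at 50 mm) with a framed panel (top at 78 mm), two small clamps on the side away from the pin (to 135 mm), and a steel bracket 32 mm wide (top at 50 mm) reaching out to the pin. It turns stiffly (0.25 N m, about 2 N at the knob) and stays where left
- plunger (a joint): how far the spring index pin is drawn up, m: 0 fully home in a hole, about 0.010 when its nose rests on the plate between holes, 0.022 at the upper stop. The spring presses it down with 5.4 N when home and 8 N fully drawn; let go over a hole it drops home by itself in about 0.2 s
- knob (a point): centre of the pin's pull knob: upright black cylinder 24 mm across, 26 mm tall, on the turntable's bracket, 140 mm from the turning axis, 85 mm above the bench when the pin is home, with a steel barrel 18 mm across (to 68 mm) under it. Lifting it straight up draws the pin, moving it sideways turns the turntable; it rises and turns with them
- pin: the index pin under the knob: steel, 10 mm across, round nose, reaching 10 mm below the plate's top face when home. Origin straight below the knob, 85 mm under the knob's centre
- tape_measure: yellow tape measure, 70 x 42 x 62 mm, loose; origin under its centre. Bystander
- paper_cup: brown paper cup, 76 mm across, 95 mm tall, loose; origin under its centre. Bystander
- resin_block: clear cast block, 50 x 50 x 45 mm, loose; origin under its centre. Bystander
- pigment_jar: small amber jar with black cap, 60 mm across, 55 mm tall, loose; origin under its centre. Bystander

How it is judged:
On the way, in this order (a step that is already met when the one before it is completed fails the run):
1. the pin is drawn up clear of the plate while the turntable still stands at its first hole (value of joint plunger above 0.0115 m and value of joint wheel between -0.12 and 0.12 rad), for 0.1 s.
2. the turntable is turned counter-clockwise away from the first hole (value of joint wheel above 0.3 rad and value of joint plunger above 0.007 m), for 0.1 s.
At the end, for the whole second after the job is handed in: the turntable stands at the very next hole counter-clockwise (0.58 to 1.1 rad from the start; the hole after that lies beyond 1.2 rad), the pin is home in it within 2 mm, and the turntable is at rest (value of joint wheel between 0.58 and 1.1 rad and value of joint plunger below 0.002 m and velocity of joint wheel between -0.05 and 0.05 rad/s); the robot touches nothing.
It fails at once if the pin is jammed against a hole or the plate with more than 30 N (contact force between pin and anything else above 30 N).
It fails at once if the tape measure is moved more than 30 mm (distance of tape_measure from where it was at the start of the episode above 0.03 m).
It fails at once if the paper cup is moved more than 30 mm (distance of paper_cup from where it was at the start of the episode above 0.03 m).
It fails at once if the resin block is moved more than 30 mm (distance of resin_block from where it was at the start of the episode above 0.03 m).
It fails at once if the pigment jar is moved more than 30 mm (distance of pigment_jar from where it was at the start of the episode above 0.03 m).
It also fails if it takes over 50 s, if anything falls off the work surface, if the arm or the gripper's body presses on something with over 40 N, if the wrist force passes 120 N, or if a joint passes its speed limit or range.

## Working session

There is one attempt and no reset: what is moved stays moved. The work goes in short steps, Python scripts to look and compute and a shell command to move; the robot and the scene stay as the last step left them, time stands still between calls to the robot, and variables do not carry over. Pictures are saved under pics/ and viewed, at most 10 in all, crops included, and the job is handed in when it is done.

```bash
mkdir -p pics
python3 - <<'E'
from station import arm
import cv2, json
for n in("top","side"):
    f=arm.grab_frame(n); cv2.imwrite(f"pics/{n}0.png",f[:,:,::-1])
    c=arm.get_calibration(n); print(n,{k:(v if not hasattr(v,'tolist') else v.tolist()) for k,v in c.items()})
s=arm.get_state(); print(s)
E
```

```text
top {'fx': 373.8480023995806, 'fy': 373.8480023995806, 'cx': 314.3979762986538, 'cy': 201.44605103157647, 'cam_to_world': [[0.005626784643422689, -0.9948562065059676, 0.10114083088017498, 0.43800040558681713], [-0.9998032066177243, -0.003672820231614612, 0.01949508729046136, -0.014419317818425923], [-0.019023336497392056, -0.101230621691768, -0.9946810915566885, 1.0254591278445435], [0.0, 0.0, 0.0, 1.0]]}
side {'fx': 395.68508329662586, 'fy': 395.68508329662586, 'cx': 321.1339433803848, 'cy': 201.38693903890686, 'cam_to_world': [[-0.9827613052425103, -0.12025249537683379, 0.1404263304145002, 0.3934008538135766], [-0.18466342738764, 0.6018184362973107, -0.7769903399129939, 0.7186895432937934], [0.008923872673207805, -0.7895276480835263, -0.6136501099227539, 0.630306713750003], [0.0, 0.0, 0.0, 1.0]]}
{'t': 0.1, 'q': array([ 1.63409522e+00,  3.59300516e-01,  1.11476678e-02, -3.13214290e-04,
       -1.22410199e+00, -2.88110137e-01]), 'qd': array([ 0.00062639, -0.00172492,  0.00303802,  0.00127363,  0.00028584,
        0.00107131]), 'joint_efforts': array([-1.58536190e-03, -5.84163845e+01,  2.93746966e+01,  7.01535702e+00,
        1.01955087e-02, -4.50017239e-05]), 'eef_pos': array([0.1503936 , 0.65757884, 0.22572385]), 'ee_rot': array([ 3.14011058e+00, -1.32139765e-04, -2.24917788e-01]), 'force': array([ 0.33522463, -0.65952275, -0.03415565]), 'moment': array([0.03760088, 0.00900992, 0.00957198]), 'gripper_force': 0.0, 'width': 0.0880521992238553}
```

View pics/top0.png

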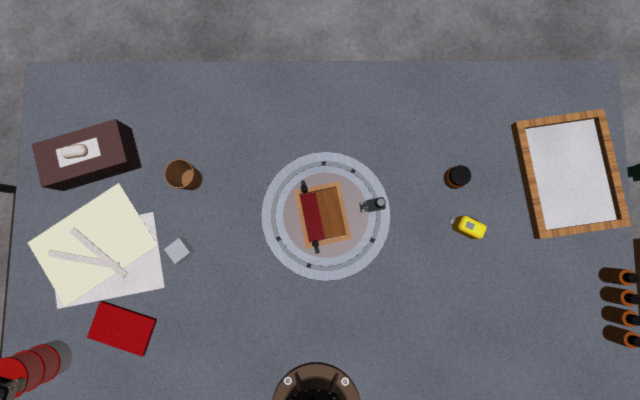

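View pics/side0.png

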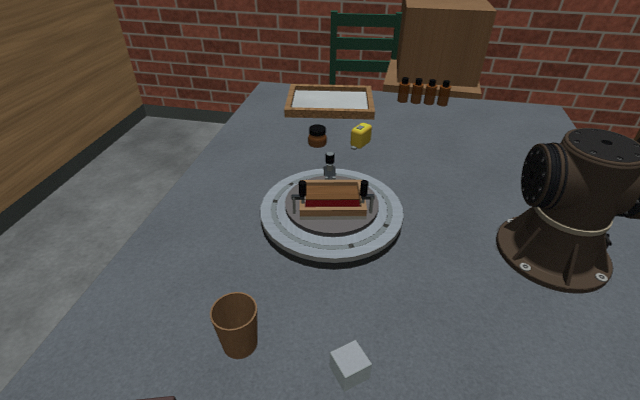

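The top view shows the plate centred near (326,216) and the black knob near (380,204). There are dark holes at about (353,170), (323,163), (279,239), (309,265) and (372,240). The side view agrees with this. Next I'll measure these in world coordinates.

```bash
cat > h.py <<'E'
import numpy as np, cv2
from station import arm
def ray(n,uv,z):
    c=arm.get_calibration(n); T=np.array(c["cam_to_world"])
    d=T[:3,:3]@np.array([(uv[0]-c["cx"])/c["fx"],(uv[1]-c["cy"])/c["fy"],1]); o=T[:3,3]
    return o+d*(z-o[2])/d[2]
E
python3 - <<'E'
from h import *
im=cv2.imread("pics/top0.png"); 
cv2.imwrite("pics/topc.png",cv2.resize(im[145:290,255:400],None,fx=4,fy=4,interpolation=cv2.INTER_CUBIC))
g=cv2.cvtColor(im,cv2.COLOR_BGR2GRAY)
m=np.uint8(g<60); m[:, :255]=0;m[:,400:]=0;m[:145]=0;m[290:]=0
n,l,st,ce=cv2.connectedComponentsWithStats(m)
# plate edge: bright
b=np.uint8(g>125)*255; b[:145]=0;b[290:]=0;b[:,:255]=0;b[:,400:]=0
c=max(cv2.findContours(b,cv2.RETR_EXTERNAL,cv2.CHAIN_APPROX_NONE)[0],key=cv2.contourArea)
P=np.array([ray("top",p[0],.034)[:2] for p in c])
(cc,r)=cv2.minEnclosingCircle(P.astype(np.float32)); 
A=np.c_[2*P,np.ones(len(P))]; s=np.linalg.lstsq(A,(P**2).sum(1),rcond=None)[0]; C=s[:2]; print("plate",cc,r,C,np.sqrt(s[2]+C@C))
for i in range(1,n):
    if st[i,4]<3 or st[i,4]>400: continue
    w=(90-g[l==i]).astype(float); ys,xs=np.where(l==i); uv=((xs*w).sum()/w.sum(),(ys*w).sum()/w.sum())
    for z in(.034,.098):
        p=ray("top",uv,z)[:2]; d=p-C; print(st[i],np.round(uv,1),z,p.round(4),np.hypot(*d).round(4),np.degrees(np.arctan2(d[1],d[0])).round(1))
E
```

```text
plate (0.5036613941192627, -0.023633047938346863) 0.1722095012664795 [ 0.50356586 -0.02395144] 0.1700744800424425
[322 162   3   3   6] [323.2 162.8] 0.034 [ 0.6435 -0.0181] 0.14 2.4
[322 162   3   3   6] [323.2 162.8] 0.098 [ 0.6302 -0.0178] 0.1268 2.8
[352 170   2   2   4] [352.5 170.5] 0.034 [ 0.6227 -0.0968] 0.1397 -31.4
[352 170   2   2   4] [352.5 170.5] 0.098 [ 0.6108 -0.0915] 0.1267 -32.2
[361 198  24  13 146] [373.  204.9] 0.034 [ 0.5302 -0.1506] 0.1295 -78.1
[361 198  24  13 146] [373.  204.9] 0.098 [ 0.5242 -0.1418] 0.1197 -80.1
[277 238   3   2   4] [278.  238.2] 0.034 [0.4407 0.1007] 0.1396 116.8
[277 238   3   2   4] [278.  238.2] 0.098 [0.4405 0.0933] 0.1331 118.3
[371 239   3   3   7] [372.  239.7] 0.034 [ 0.4381 -0.1472] 0.1395 -118.0
[371 239   3   3   7] [372.  239.7] 0.098 [ 0.4381 -0.1386] 0.132 -119.7
[307 264   3   3   7] [308.3 265. ] 0.034 [0.3712 0.02  ] 0.1394 161.6
[307 264   3   3   7] [308.3 265. ] 0.098 [0.3756 0.0178] 0.1346 161.9
```

View pics/topc.png

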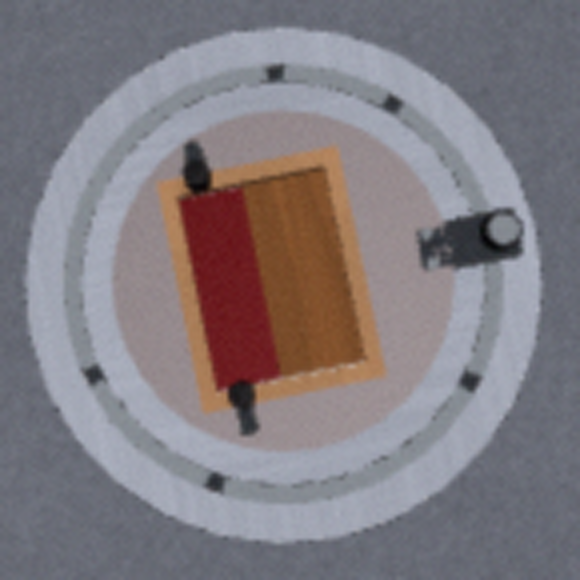

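The crop shows the knob's light top at crop (503,229), which is image pixel (380.4,201.9). The next hole counter-clockwise is at crop (393,103) and the one after at (275,72), about 34° apart as stated.

Run:
```python
from h import *
C=np.array([.5036,-.0239]); p=ray("top",(380.4,201.9),.098)[:2]; d=p-C
a=np.degrees(np.arctan2(d[1],d[0])); print(p,np.hypot(*d),a)
for t in (a,-31.4): print(t,C+.14*np.array([np.cos(np.radians(t)),np.sin(np.radians(t))]))
print(ray("side",(330,154),.098))
```

```text
[ 0.53177765 -0.16031924] 0.13929892245156852 -78.32956833175555
-78.32956833175555 [ 0.53191947 -0.16100583]
-31.4 [ 0.62309711 -0.09684135]
[ 0.52964006 -0.15656099  0.098     ]
```

```bash
python3 -m crank '[{"dx":0.028,"dy":-0.026},{"dx":0.056,"dy":-0.052},{"dx":0.084,"dy":-0.078},{"dx":0.112,"dy":-0.104},{"dx":0.14,"dy":-0.13}]' 30
python3 -m crank '[{"dx":0.028,"dy":-0.026},{"dx":0.056,"dy":-0.052},{"dx":0.084,"dy":-0.078},{"dx":0.112,"dy":-0.104},{"dx":0.14,"dy":-0.13}]'
python3 -m crank '[{"dx":0.007,"dy":-0.037,"twist":-4.4},{"dx":0.014,"dy":-0.074,"twist":-8.8},{"dx":0.021,"dy":-0.111,"twist":-13.2},{"dx":0.028,"dy":-0.148,"twist":-17.6},{"dx":0.034,"dy":-0.186,"twist":-22}]'
python3 -m crank '[{"dx":0.007,"dy":-0.037,"twist":-4.4},{"dx":0.014,"dy":-0.074,"twist":-8.8},{"dx":0.021,"dy":-0.111,"twist":-13.2},{"dx":0.028,"dy":-0.148,"twist":-17.6},{"dx":0.034,"dy":-0.186,"twist":-22}]'
python3 -m crank '[{"dx":0.007,"dy":-0.037,"twist":-4.4},{"dx":0.014,"dy":-0.074,"twist":-8.8},{"dx":0.021,"dy":-0.111,"twist":-13.2},{"dx":0.028,"dy":-0.148,"twist":-17.6},{"dx":0.034,"dy":-0.186,"twist":-22}]'
```

```text
invalid input at $[0]: expected keys dx, dy, dz, twist, grip
invalid input at $[0]: expected keys dx, dy, dz, twist, grip
invalid input at $[0]: expected keys dx, dy, dz, twist, grip
invalid input at $[0]: expected keys dx, dy, dz, twist, grip
invalid input at $[0]: expected keys dx, dy, dz, twist, grip
```

All five keys are required in each row.

```bash
python3 -m crank '[{"dx":0.028,"dy":-0.026,"dz":0,"twist":0,"grip":1},{"dx":0.056,"dy":-0.052,"dz":0,"twist":0,"grip":1},{"dx":0.084,"dy":-0.078,"dz":0,"twist":0,"grip":1},{"dx":0.112,"dy":-0.104,"dz":0,"twist":0,"grip":1},{"dx":0.14,"dy":-0.13,"dz":0,"twist":0,"grip":1}]' 30
python3 -m crank '[{"dx":0.028,"dy":-0.026,"dz":0,"twist":0,"grip":1},{"dx":0.056,"dy":-0.052,"dz":0,"twist":0,"grip":1},{"dx":0.084,"dy":-0.078,"dz":0,"twist":0,"grip":1},{"dx":0.112,"dy":-0.104,"dz":0,"twist":0,"grip":1},{"dx":0.14,"dy":-0.13,"dz":0,"twist":0,"grip":1}]'
python3 -m crank '[{"dx":0.007,"dy":-0.037,"dz":0,"twist":-4.4,"grip":1},{"dx":0.014,"dy":-0.074,"dz":0,"twist":-8.8,"grip":1},{"dx":0.021,"dy":-0.111,"dz":0,"twist":-13.2,"grip":1},{"dx":0.028,"dy":-0.148,"dz":0,"twist":-17.6,"grip":1},{"dx":0.034,"dy":-0.186,"dz":0,"twist":-22,"grip":1}]'
python3 -m crank '[{"dx":0.007,"dy":-0.037,"dz":0,"twist":-4.4,"grip":1},{"dx":0.014,"dy":-0.074,"dz":0,"twist":-8.8,"grip":1},{"dx":0.021,"dy":-0.111,"dz":0,"twist":-13.2,"grip":1},{"dx":0.028,"dy":-0.148,"dz":0,"twist":-17.6,"grip":1},{"dx":0.034,"dy":-0.186,"dz":0,"twist":-22,"grip":1}]'
```

```text
t: 0.52
eef_pos: [0.2913, 0.5264, 0.2262]
ee_rot: [3.141, 0.0, -0.224]
force: [0.7, -0.2, 0.6]
width: 0.0874
gripper_force: 0.0
t: 0.93
eef_pos: [0.4314, 0.3964, 0.2264]
ee_rot: [3.141, 0.0, -0.225]
force: [0.5, 0.8, -0.7]
width: 0.0877
gripper_force: 0.0
t: 1.35
eef_pos: [0.4643, 0.2101, 0.2263]
ee_rot: [3.141, 0.0, -0.612]
force: [1.0, -1.1, 1.0]
width: 0.0874
gripper_force: 0.0
t: 1.77
eef_pos: [0.4983, 0.0242, 0.2265]
ee_rot: [-3.142, 0.0, -0.996]
force: [1.1, 1.6, 0.1]
width: 0.0875
gripper_force: 0.0
```

```bash
python3 -m crank '[{"dx":0.007,"dy":-0.037,"dz":0,"twist":-4.4,"grip":1},{"dx":0.014,"dy":-0.074,"dz":0,"twist":-8.8,"grip":1},{"dx":0.021,"dy":-0.111,"dz":0,"twist":-13.2,"grip":1},{"dx":0.028,"dy":-0.148,"dz":0,"twist":-17.6,"grip":1},{"dx":0.034,"dy":-0.185,"dz":0,"twist":-21.3,"grip":1}]'
python3 - <<'E'
from h import *
s=arm.get_state(); f=arm.grab_frame("wrist"); cv2.imwrite("pics/w1.png",f[:,:,::-1])
print(s["eef_pos"],s["ee_rot"]); c=arm.get_calibration("wrist"); print(c)
E
```

```text
t: 2.18
eef_pos: [0.5323, -0.1609, 0.2264]
ee_rot: [3.141, 0.0, -1.368]
force: [0.8, 0.2, 0.8]
width: 0.0876
gripper_force: 0.0
[ 0.53234875 -0.16087692  0.22639121] [ 3.14139591e+00  1.54660901e-04 -1.36836975e+00]
{'fx': 285.70996346556916, 'fy': 285.70996346556916, 'cx': 321.3166684402731, 'cy': 202.15947255993947, 'tool_from_camera': array([[-9.77822764e-05, -9.60479720e-01, -2.78349957e-01,
         7.63868022e-02],
       [ 9.99999792e-01, -2.71546567e-04,  5.85711299e-04,
        -1.10197874e-03],
       [-6.38148800e-04, -2.78349842e-01,  9.60479546e-01,
        -1.58667724e-01],
       [ 0.00000000e+00,  0.00000000e+00,  0.00000000e+00,
         1.00000000e+00]])}
```

View pics/w1.png

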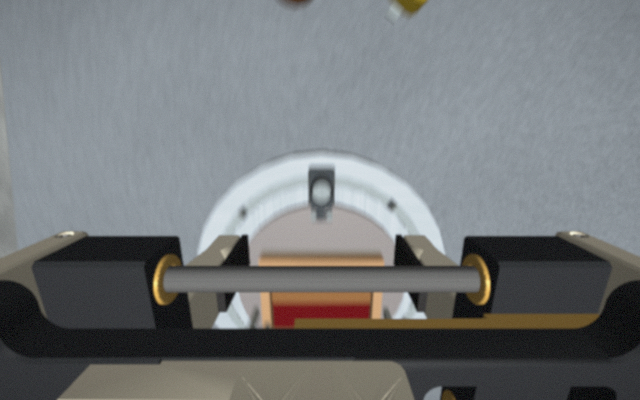

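The knob top is at about (320,192), the next hole is at (243,213) and the hole behind the pin is at (391,205). I'll use these to check the position.

Run:
```python
from h import *
from scipy.spatial.transform import Rotation as R
c=arm.get_calibration("wrist"); T=np.array(c["tool_from_camera"]); W=R.from_euler("xyz",[3.1414,0.00015,-1.36837]).as_matrix(); p0=np.array([.53235,-.16088,.22639])
im=cv2.cvtColor(cv2.imread("pics/w1.png"),cv2.COLOR_BGR2GRAY)
r=im[180:208,310:332]; _,m=cv2.threshold(r,0,255,cv2.THRESH_OTSU); ys,xs=np.where(m>0); k=(310+xs.mean(),180+ys.mean()); print(k,len(xs))
C=np.array([.5036,-.0239])
for uv,z in((k,.098),((320,192),.098),((243,213),.034),((391,205),.034)):
    d=W@T[:3,:3]@np.array([(uv[0]-c["cx"])/c["fx"],(uv[1]-c["cy"])/c["fy"],1]); o=p0+W@T[:3,3]
    p=(o+d*(z-o[2])/d[2])[:2]; e=p-C; print(uv,p,np.hypot(*e),np.degrees(np.arctan2(e[1],e[0])))
```

```text
(np.float64(320.92758620689654), np.float64(192.48275862068965)) 290
(np.float64(320.92758620689654), np.float64(192.48275862068965)) [ 0.53435419 -0.16415809] 0.14359022568644952 -77.63256127097836
(320, 192) [ 0.53539842 -0.16447019] 0.14412188513692295 -77.25363328060635
(243, 213) [ 0.62436662 -0.10121917] 0.14339745650337718 -32.628844055967654
(391, 205) [ 0.43971586 -0.15007691] 0.14142770675665162 -116.85337083005129
```

Both views agree on the knob to within about 3 mm. I'll descend and then close softly.

```bash
python3 -m crank '[{"dx":0.001,"dy":-0.001,"dz":-0.035,"twist":0,"grip":1},{"dx":0.001,"dy":-0.001,"dz":-0.07,"twist":0,"grip":1},{"dx":0.001,"dy":-0.001,"dz":-0.105,"twist":0,"grip":1},{"dx":0.001,"dy":-0.001,"dz":-0.135,"twist":0,"grip":1},{"dx":0.001,"dy":-0.001,"dz":-0.159,"twist":0,"grip":1}]' 5
python3 -m crank '[{"dx":0,"dy":0,"dz":0,"twist":0,"grip":-0.1},{"dx":0,"dy":0,"dz":0,"twist":0,"grip":-0.2},{"dx":0,"dy":0,"dz":0,"twist":0,"grip":-0.28},{"dx":0,"dy":0,"dz":0,"twist":0,"grip":-0.33},{"dx":0,"dy":0,"dz":0,"twist":0,"grip":-0.36}]' 5
```

```text
t: 2.65
eef_pos: [0.5319, -0.1601, 0.0649]
ee_rot: [3.139, 0.001, -1.365]
force: [1.1, -0.3, -0.2]
width: 0.0877
gripper_force: 0.0
t: 3.07
eef_pos: [0.5347, -0.1599, 0.0694]
ee_rot: [-3.138, -0.001, -1.364]
force: [0.2, 0.1, -0.6]
width: 0.0601
gripper_force: 0.0
```

```bash
python3 -m crank '[{"dx":0,"dy":0,"dz":0,"twist":0,"grip":-0.36},{"dx":0,"dy":0,"dz":0,"twist":0,"grip":-0.36},{"dx":0,"dy":0,"dz":0,"twist":0,"grip":-0.36},{"dx":0,"dy":0,"dz":0,"twist":0,"grip":-0.36},{"dx":0,"dy":0,"dz":0,"twist":0,"grip":-0.36}]' 5
python3 -m crank '[{"dx":0,"dy":0,"dz":0,"twist":0,"grip":-0.45},{"dx":0,"dy":0,"dz":0,"twist":0,"grip":-0.5},{"dx":0,"dy":0,"dz":0,"twist":0,"grip":-0.55},{"dx":0,"dy":0,"dz":0,"twist":0,"grip":-0.6},{"dx":0,"dy":0,"dz":0,"twist":0,"grip":-0.6}]' 5
```

```text
t: 3.48
eef_pos: [0.5335, -0.16, 0.0677]
ee_rot: [-3.141, -0.0, -1.364]
force: [-0.6, 0.6, 0.6]
width: 0.0296
gripper_force: 0.0
t: 3.9
eef_pos: [0.5332, -0.1601, 0.0675]
ee_rot: [3.141, 0.0, -1.365]
force: [-1.9, 0.7, 0.5]
width: 0.0241
gripper_force: 5.0
```

```bash
python3 -m crank '[{"dx":-0.0005,"dy":0,"dz":0,"twist":0,"grip":-0.7},{"dx":-0.0005,"dy":0,"dz":0,"twist":0,"grip":-0.7},{"dx":-0.0005,"dy":0,"dz":0,"twist":0,"grip":-0.7},{"dx":-0.0005,"dy":0,"dz":0,"twist":0,"grip":-0.7},{"dx":-0.0005,"dy":0,"dz":0,"twist":0,"grip":-0.7}]' 15
```

```text
t: 4.32
eef_pos: [0.5332, -0.16, 0.0675]
ee_rot: [-3.141, -0.0, -1.364]
force: [0.8, -1.6, -0.8]
width: 0.0234
gripper_force: 15.0
```

```bash
python3 -m crank '[{"dx":0,"dy":0,"dz":0,"twist":0,"grip":-0.7},{"dx":0,"dy":0,"dz":0.001,"twist":0,"grip":-0.7},{"dx":0,"dy":0,"dz":0.003,"twist":0,"grip":-0.7},{"dx":0,"dy":0,"dz":0.005,"twist":0,"grip":-0.7},{"dx":0,"dy":0,"dz":0.007,"twist":0,"grip":-0.7}]' 25
python3 -m crank '[{"dx":0,"dy":0,"dz":0.002,"twist":0,"grip":-0.7},{"dx":0,"dy":0,"dz":0.004,"twist":0,"grip":-0.7},{"dx":0,"dy":0,"dz":0.006,"twist":0,"grip":-0.7},{"dx":0,"dy":0,"dz":0.008,"twist":0,"grip":-0.7},{"dx":0,"dy":0,"dz":0.009,"twist":0,"grip":-0.7}]'
```

```text
t: 4.73
eef_pos: [0.5327, -0.1601, 0.0743]
ee_rot: [3.141, 0.0, -1.365]
force: [1.6, -3.4, -8.3]
width: 0.0234
gripper_force: 25.0
t: 5.15
eef_pos: [0.5327, -0.1601, 0.0838]
ee_rot: [3.141, 0.0, -1.365]
force: [1.7, -4.3, -9.6]
width: 0.0232
gripper_force: 25.0
```

Run:
```python
import numpy as np
C=np.array([.5036,-.0239]); p=np.array([.5329,-.1601]); d=p-C; print(np.hypot(*d))
a0=np.degrees(np.arctan2(d[1],d[0]))
P=lambda t:C+np.hypot(*d)*np.array([np.cos(np.radians(a0+t)),np.sin(np.radians(a0+t))])
print(a0)
for k in range(5):
    print(k,[tuple(((P(10*k+2*i)-P(10*k))*1e3).round(1)) for i in range(1,6)])
```

```text
0.139315935915458
-77.85928451943855
0 [(np.float64(4.7), np.float64(1.1)), (np.float64(9.4), np.float64(2.4)), (np.float64(14.1), np.float64(3.8)), (np.float64(18.7), np.float64(5.4)), (np.float64(23.2), np.float64(7.2))]
1 [(np.float64(4.5), np.float64(1.9)), (np.float64(8.9), np.float64(4.0)), (np.float64(13.2), np.float64(6.2)), (np.float64(17.4), np.float64(8.6)), (np.float64(21.6), np.float64(11.1))]
2 [(np.float64(4.1), np.float64(2.7)), (np.float64(8.0), np.float64(5.5)), (np.float64(11.9), np.float64(8.4)), (np.float64(15.7), np.float64(11.5)), (np.float64(19.4), np.float64(14.7))]
3 [(np.float64(3.5), np.float64(3.3)), (np.float64(7.0), np.float64(6.8)), (np.float64(10.3), np.float64(10.3)), (np.float64(13.5), np.float64(14.0)), (np.float64(16.5), np.float64(17.8))]
4 [(np.float64(2.9), np.float64(3.9)), (np.float64(5.7), np.float64(7.9)), (np.float64(8.3), np.float64(12.0)), (np.float64(10.8), np.float64(16.1)), (np.float64(13.2), np.float64(20.4))]
```

```bash
python3 -m crank '[{"dx":0.0047,"dy":0.0011,"dz":0,"twist":2,"grip":-0.7},{"dx":0.0094,"dy":0.0024,"dz":0,"twist":4,"grip":-0.7},{"dx":0.0141,"dy":0.0038,"dz":0,"twist":6,"grip":-0.7},{"dx":0.0187,"dy":0.0054,"dz":0,"twist":8,"grip":-0.7},{"dx":0.0232,"dy":0.0072,"dz":0,"twist":10,"grip":-0.7}]'
python3 -m crank '[{"dx":0.0045,"dy":0.0019,"dz":0,"twist":2,"grip":-0.7},{"dx":0.0089,"dy":0.004,"dz":0,"twist":4,"grip":-0.7},{"dx":0.0132,"dy":0.0062,"dz":0,"twist":6,"grip":-0.7},{"dx":0.0174,"dy":0.0086,"dz":0,"twist":8,"grip":-0.7},{"dx":0.0216,"dy":0.0111,"dz":0,"twist":10,"grip":-0.7}]'
```

```text
t: 5.57
eef_pos: [0.5556, -0.1531, 0.0835]
ee_rot: [3.14, 0.0, -1.189]
force: [0.8, -4.3, -8.9]
width: 0.0235
gripper_force: 25.0
t: 5.98
eef_pos: [0.5776, -0.142, 0.0835]
ee_rot: [3.141, 0.0, -1.014]
force: [1.7, -5.4, -8.0]
width: 0.0235
gripper_force: 25.0
```

```bash
python3 -m crank '[{"dx":0.0041,"dy":0.0027,"dz":0,"twist":2,"grip":-0.7},{"dx":0.008,"dy":0.0055,"dz":0,"twist":4,"grip":-0.7},{"dx":0.0119,"dy":0.0084,"dz":0,"twist":6,"grip":-0.7},{"dx":0.0157,"dy":0.0115,"dz":0,"twist":8,"grip":-0.7},{"dx":0.0194,"dy":0.0147,"dz":0,"twist":10,"grip":-0.7}]'
python3 -m crank '[{"dx":0.0035,"dy":0.0033,"dz":0,"twist":2,"grip":-0.7},{"dx":0.007,"dy":0.0068,"dz":0,"twist":4,"grip":-0.7},{"dx":0.0103,"dy":0.0103,"dz":0,"twist":6,"grip":-0.7},{"dx":0.0135,"dy":0.014,"dz":0,"twist":8,"grip":-0.7},{"dx":0.0135,"dy":0.014,"dz":0,"twist":8,"grip":-0.7}]'
python3 - <<'E'
from h import *
s=arm.get_state(); f=arm.grab_frame("wrist"); g=arm.grab_frame("top")[145:290,255:400]
cv2.imwrite("pics/c2.png",np.hstack([cv2.resize(f[150:350,170:470],(600,400)),cv2.resize(g,(200,400))])[:,:,::-1])
print(s["eef_pos"],s["ee_rot"],s["force"])
E
```

```text
t: 6.4
eef_pos: [0.5974, -0.1273, 0.0836]
ee_rot: [3.141, -0.0, -0.839]
force: [2.9, -4.9, -8.3]
width: 0.0231
gripper_force: 25.0
t: 6.82
eef_pos: [0.6117, -0.1126, 0.0837]
ee_rot: [-3.141, -0.001, -0.699]
force: [4.2, -1.7, -8.0]
width: 0.0233
gripper_force: 25.0
[ 0.61169917 -0.11259358  0.08369897] [-3.14094692e+00 -8.97125047e-04 -6.98863088e-01] [ 4.15641952 -1.66683934 -8.01599969]
```

View pics/c2.png

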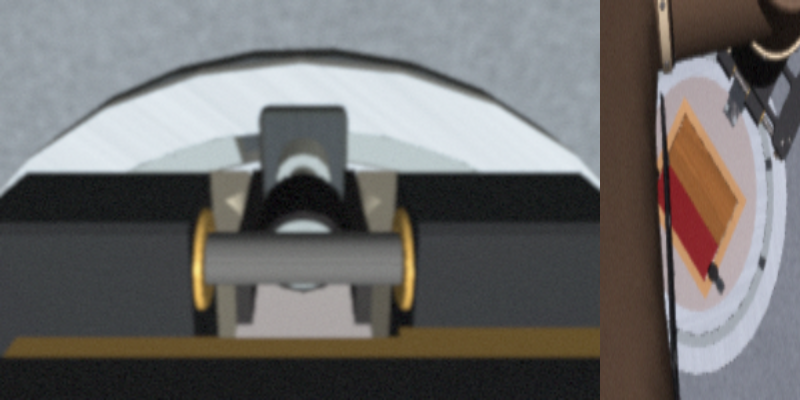

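The knob is held, and the next hole is visible just left of the bracket at crop (236–262,148), which is image pixel x ≈ 295, y ≈ 224.

Run:
```python
from h import *
from scipy.spatial.transform import Rotation as R
c=arm.get_calibration("wrist"); T=np.array(c["tool_from_camera"]); W=R.from_euler("xyz",[3.1409,-0.0009,-.69886]).as_matrix(); p0=np.array([.6117,-.11259,.0837])
C=np.array([.5036,-.0239])
q=p0[:2]-C; A0=np.degrees(np.arctan2(q[1],q[0])); print("tool",np.hypot(*q),A0)
for uv,z in(((170+236/2,224),.034),((170+251/2,224),.034),((170+262/2,224),.05),((170+346/2,224),.05)):
    d=W@T[:3,:3]@np.array([(uv[0]-c["cx"])/c["fx"],(uv[1]-c["cy"])/c["fy"],1]); o=p0+W@T[:3,3]
    p=(o+d*(z-o[2])/d[2])[:2]; e=p-C; print(p,np.hypot(*e),np.degrees(np.arctan2(e[1],e[0])))
P=lambda t:C+np.hypot(*q)*np.array([np.cos(np.radians(A0+t)),np.sin(np.radians(A0+t))])
for a in range(0,12,2): print(a,[tuple(((P(a+.4*i)-P(a))*1e3).round(1)) for i in range(1,6)])
```

```text
tool 0.13982677175705657 -39.366961724479886
[ 0.62738761 -0.09196928] 0.1412685330809938 -28.805851148191643
[ 0.62363816 -0.09642418] 0.14024591206336465 -31.13936611263761
[ 0.62471017 -0.10444851] 0.14545011813088368 -33.62726660276883
[ 0.60531724 -0.12749019] 0.1451803144678748 -45.52267437672643
0 [(np.float64(0.6), np.float64(0.8)), (np.float64(1.2), np.float64(1.5)), (np.float64(1.8), np.float64(2.3)), (np.float64(2.4), np.float64(3.1)), (np.float64(3.0), np.float64(3.8))]
2 [(np.float64(0.6), np.float64(0.8)), (np.float64(1.2), np.float64(1.6)), (np.float64(1.8), np.float64(2.3)), (np.float64(2.3), np.float64(3.1)), (np.float64(2.9), np.float64(3.9))]
4 [(np.float64(0.6), np.float64(0.8)), (np.float64(1.1), np.float64(1.6)), (np.float64(1.7), np.float64(2.4)), (np.float64(2.2), np.float64(3.2)), (np.float64(2.8), np.float64(4.0))]
6 [(np.float64(0.5), np.float64(0.8)), (np.float64(1.1), np.float64(1.6)), (np.float64(1.6), np.float64(2.5)), (np.float64(2.1), np.float64(3.3)), (np.float64(2.6), np.float64(4.1))]
8 [(np.float64(0.5), np.float64(0.8)), (np.float64(1.0), np.float64(1.7)), (np.float64(1.5), np.float64(2.5)), (np.float64(2.0), np.float64(3.4)), (np.float64(2.5), np.float64(4.2))]
10 [(np.float64(0.5), np.float64(0.9)), (np.float64(0.9), np.float64(1.7)), (np.float64(1.4), np.float64(2.6)), (np.float64(1.9), np.float64(3.4)), (np.float64(2.3), np.float64(4.3))]
```

The hole centre is about 8.1° ahead, and both earlier estimates agree. I'll lower the nose to just above the plate here, loosen the fingers to a cage, then push slowly with the pin riding on its spring.

```bash
python3 -m crank '[{"dx":0,"dy":0,"dz":-0.001,"twist":0,"grip":-0.7},{"dx":0,"dy":0,"dz":-0.002,"twist":0,"grip":-0.7},{"dx":0,"dy":0,"dz":-0.003,"twist":0,"grip":-0.7},{"dx":0,"dy":0,"dz":-0.004,"twist":0,"grip":-0.7},{"dx":0,"dy":0,"dz":-0.005,"twist":0,"grip":-0.7}]'
python3 -m crank '[{"dx":0,"dy":0,"dz":0,"twist":0,"grip":-0.4},{"dx":0,"dy":0,"dz":0,"twist":0,"grip":-0.4},{"dx":0,"dy":0,"dz":0,"twist":0,"grip":-0.4},{"dx":0,"dy":0,"dz":0,"twist":0,"grip":-0.4},{"dx":0,"dy":0,"dz":0,"twist":0,"grip":-0.4}]' 10
python3 -m crank '[{"dx":0.0006,"dy":0.0008,"dz":0,"twist":0.4,"grip":-0.4},{"dx":0.0012,"dy":0.0015,"dz":0,"twist":0.8,"grip":-0.4},{"dx":0.0018,"dy":0.0023,"dz":0,"twist":1.2,"grip":-0.4},{"dx":0.0024,"dy":0.0031,"dz":0,"twist":1.6,"grip":-0.4},{"dx":0.003,"dy":0.0038,"dz":0,"twist":2,"grip":-0.4}]'
```

```text
t: 7.33
eef_pos: [0.6114, -0.1129, 0.0789]
ee_rot: [-3.14, -0.001, -0.702]
force: [5.0, -1.2, -7.3]
width: 0.0234
gripper_force: 25.0
t: 7.75
eef_pos: [0.6106, -0.113, 0.079]
ee_rot: [-3.141, -0.0, -0.701]
force: [-0.2, 1.1, -0.4]
width: 0.0263
gripper_force: 0.0
t: 8.17
eef_pos: [0.6123, -0.1104, 0.0785]
ee_rot: [3.139, 0.001, -0.666]
force: [-5.3, -6.5, 2.7]
width: 0.0264
gripper_force: 4.0
```

```bash
python3 -m crank '[{"dx":0.0006,"dy":0.0008,"dz":0,"twist":0.4,"grip":-0.4},{"dx":0.0012,"dy":0.0016,"dz":0,"twist":0.8,"grip":-0.4},{"dx":0.0018,"dy":0.0023,"dz":0,"twist":1.2,"grip":-0.4},{"dx":0.0023,"dy":0.0031,"dz":0,"twist":1.6,"grip":-0.4},{"dx":0.0029,"dy":0.0039,"dz":0,"twist":2,"grip":-0.4}]'
python3 -m crank '[{"dx":0.0006,"dy":0.0008,"dz":0,"twist":0.4,"grip":-0.4},{"dx":0.0011,"dy":0.0016,"dz":0,"twist":0.8,"grip":-0.4},{"dx":0.0017,"dy":0.0024,"dz":0,"twist":1.2,"grip":-0.4},{"dx":0.0022,"dy":0.0032,"dz":0,"twist":1.6,"grip":-0.4},{"dx":0.0022,"dy":0.0032,"dz":0,"twist":2,"grip":-0.4}]'
```

```text
t: 8.58
eef_pos: [0.6152, -0.1068, 0.0786]
ee_rot: [3.139, 0.001, -0.631]
force: [-5.2, -8.7, 3.2]
width: 0.0264
gripper_force: 4.0
t: 9.0
eef_pos: [0.6177, -0.1033, 0.0786]
ee_rot: [3.139, 0.001, -0.596]
force: [-2.9, -4.3, 2.7]
width: 0.0268
gripper_force: 2.9
```

```bash
python3 -m crank '[{"dx":0.0004,"dy":0.0005,"dz":0,"twist":0.3,"grip":-0.4},{"dx":0.0008,"dy":0.001,"dz":0,"twist":0.6,"grip":-0.4},{"dx":0.0011,"dy":0.0015,"dz":0,"twist":0.9,"grip":-0.4},{"dx":0.0015,"dy":0.002,"dz":0,"twist":1.2,"grip":-0.4},{"dx":0.0017,"dy":0.0025,"dz":0,"twist":1.3,"grip":-0.4}]'
python3 -m crank '[{"dx":0.0003,"dy":0.0005,"dz":0,"twist":0.2,"grip":-0.4},{"dx":0.0006,"dy":0.001,"dz":0,"twist":0.4,"grip":-0.4},{"dx":0.0009,"dy":0.0015,"dz":0,"twist":0.6,"grip":-0.4},{"dx":0.0012,"dy":0.002,"dz":0,"twist":0.8,"grip":-0.4},{"dx":0.0015,"dy":0.0024,"dz":0,"twist":1,"grip":-0.4}]'
```

```text
t: 9.42
eef_pos: [0.6192, -0.101, 0.0786]
ee_rot: [3.139, 0.001, -0.573]
force: [-2.6, -6.8, 2.2]
width: 0.0264
gripper_force: 3.5
t: 9.83
eef_pos: [0.6222, -0.0969, 0.0785]
ee_rot: [-3.141, -0.0, -0.556]
force: [0.5, 0.1, 0.8]
width: 0.0264
gripper_force: 0.0
```

The push force vanished, with the tool at about -31.6°, right where the hole should be. The pin has probably dropped. I'll check.

```bash
python3 -m crank '[{"dx":0,"dy":0,"dz":0,"twist":0,"grip":-0.4},{"dx":0,"dy":0,"dz":0,"twist":0,"grip":-0.4},{"dx":0,"dy":0,"dz":0,"twist":0,"grip":-0.4},{"dx":0,"dy":0,"dz":0,"twist":0,"grip":-0.4},{"dx":0,"dy":0,"dz":0,"twist":0,"grip":-0.4}]'
python3 - <<'E'
from h import *
f=arm.grab_frame("wrist"); g=arm.grab_frame("side")[130:260,250:415]
cv2.imwrite("pics/c3.png",np.vstack([cv2.resize(f[150:350,170:470],(420,280)),cv2.resize(g,(420,320))])[:,:,::-1])
E
```

```text
t: 10.25
eef_pos: [0.6221, -0.0971, 0.0786]
ee_rot: [-3.141, -0.0, -0.556]
force: [0.9, 0.8, -0.3]
width: 0.0262
gripper_force: 0.0
```

View pics/c3.png

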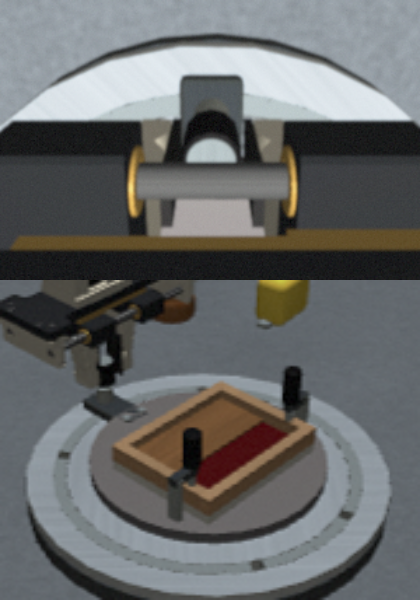

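The knob has dropped: the barrel no longer shows above the bracket, and the hole is hidden under the bracket. I'll open and retreat straight up, then verify.

```bash
python3 -m crank '[{"dx":0,"dy":0,"dz":0,"twist":0,"grip":0},{"dx":0,"dy":0,"dz":0,"twist":0,"grip":0},{"dx":0,"dy":0,"dz":0,"twist":0,"grip":0},{"dx":0,"dy":0,"dz":0,"twist":0,"grip":0},{"dx":0,"dy":0,"dz":0,"twist":0,"grip":0}]'
python3 -m crank '[{"dx":0,"dy":0,"dz":0.02,"twist":0,"grip":0},{"dx":0,"dy":0,"dz":0.05,"twist":0,"grip":0},{"dx":0,"dy":0,"dz":0.09,"twist":0,"grip":0},{"dx":0,"dy":0,"dz":0.13,"twist":0,"grip":0},{"dx":0,"dy":0,"dz":0.17,"twist":0,"grip":0}]'
python3 - <<'E'
from h import *
g=arm.grab_frame("side"); g0=cv2.imread("pics/side0.png")[:,:,::-1]; f=arm.grab_frame("wrist")
cv2.imwrite("pics/c4.png",np.hstack([cv2.resize(x,(390,500),interpolation=cv2.INTER_CUBIC) for x in (g[130:230,265:343],g0[130:230,295:373])])[:,:,::-1])
c=arm.get_calibration("side"); Tw=np.linalg.inv(c["cam_to_world"])
for p in ([.6231,-.0968],[.532,-.161]):
  for z in(.098,.108):
    q=Tw@[*p,z,1]; print(p,z,c["fx"]*q[0]/q[2]+c["cx"],c["fy"]*q[1]/q[2]+c["cy"])
E
```

```text
t: 10.77
eef_pos: [0.622, -0.0972, 0.0786]
ee_rot: [-3.142, -0.0, -0.556]
force: [0.9, -0.2, 0.4]
width: 0.0436
gripper_force: 0.0
t: 11.18
eef_pos: [0.6215, -0.0973, 0.2504]
ee_rot: [3.141, 0.0, -0.556]
force: [1.3, 0.9, 0.3]
width: 0.044
gripper_force: 0.0
[0.6231, -0.0968] 0.098 289.28143810007174 162.26719162905098
[0.6231, -0.0968] 0.108 289.1190769813105 158.85669674593234
[0.532, -0.161] 0.098 329.3911732953915 153.03827966627156
[0.532, -0.161] 0.108 329.4751811515443 149.69604343065566
```

View pics/c4.png

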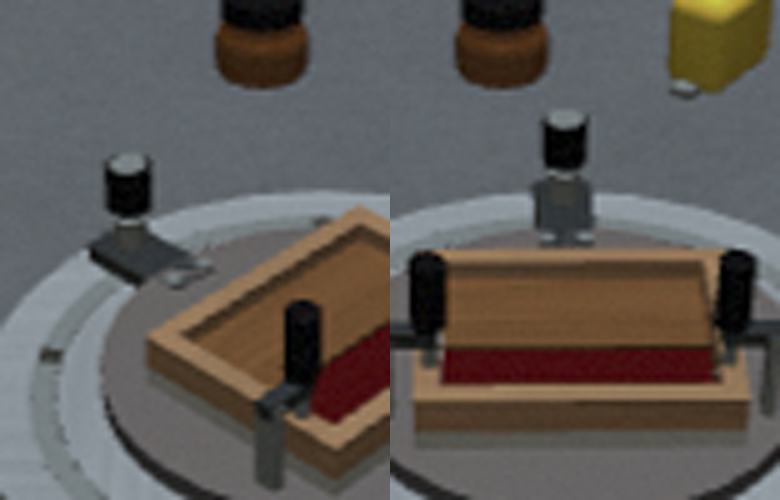

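The knob top is now at (290.4,162.4). A pin fully home at the new hole predicts (289.3,162.3), and 10 mm higher would be row 158.9. So the pin is home, and nothing else has moved.

```bash
python3 -c "
from station import arm
print(arm.job_done())"
```

```text
the job is handed in; nothing more can be done
None
```

The job is handed in: I drew the pin, turned the table about 47° counter-clockwise, and the pin dropped by its own spring into the very next hole; the last camera check showed it home with the gripper clear, but the hand-in returned no verdict.

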